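# Let the ratchet drum back to its loading position

### The job

The spring-wound drum on the bench stand is held by its ratchet pawl. Press the release lever's thumb plate down, gently, until you feel the pawl come up against its rubber stop, keep the pawl up there while the drum turns back slowly by its own spring, and let go of the lever in time for the pawl to drop back and catch the drum with its spigot standing straight up. Never lean on the lever hard, do not touch the drum itself, and leave the other things on the bench where they are.

Things in the scene. Friction and masses are not known exactly. Their poses are not given: they have to be found in the camera images.
- stand: fixed stand: 150 x 130 mm base, two upright cheeks 92 mm apart over their outsides. Origin: centre of its underside; x from the thumb plate towards the drum (away from the robot), y along the drum's axis, z up. Drum axis at x +25, z 140 mm; pawl and lever pivot on one shaft along y at x -45, z 186 mm. Highest point 231 mm, the rubber stop's bracket over the drum.
- thumb_plate (a point): centre of the upper face of the release lever's ribbed steel thumb plate, 36 (x) x 44 (y) mm, 5 mm thick, 80 mm from the pivot on the robot's side, about 198 mm above the bench when free, nothing under it; moves straight down when pressed. It turns with the lever; its axes are the stand's while the lever is free.
- lever (a joint): lever angle, rad: 0 free (a light spring lifts it), grows as the plate is pressed. First 1 to 18 mm of free play at the plate (1 to 2 N; differs each time, unmeasured), then it lifts the pawl some 8 mm (4 to 8 N; the wheel is free only near the end of this), then the pawl meets its rubber stop: force climbs about 4 N per mm. Press to 10 to 14 N; over 20 N overstrains the pawl.
- drum (a joint): drum angle, rad: 0 = spigot straight up, positive = leaning away from the robot. With the pawl up, the spring turns it down towards 0 and on past it at about 0.2 rad/s (oil damper). 12 teeth: with the pawl down it rests only at multiples of 0.524, the next one below where the pawl drops in. Starts 3 to 5 teeth above 0; may take 3 s at first to settle on a tooth.
- spigot_tip (a point): tip of the spigot, an 18 mm steel pin that stands out 61 mm from the drum's axis; the wheel beside it has a 50 mm radius.
- ink_tin: small dark tin, 69 mm across, 60 mm tall, a bystander; origin at the centre of its underside
- flange_collar_4: small steel flange collar, 50 mm across, 22 mm high, a bystander; origin at the centre of its underside
- flange_collar_2: larger steel flange collar, 60 mm across, 22 mm high, a bystander; origin at the centre of its underside
- marker_1: felt marker, 136 mm long, a bystander; origin at the centre of its underside

How it is judged (in metres and radians):
On the way:
1. the lever is held down and the drum is turning back (velocity of joint drum below -0.08 rad/s and value of joint lever above 0.07 rad and contact force between the fingers and lever above 2 N), for 0.5 s.
At the end, for the whole second after the job is handed in: The drum is held at rest by the pawl with its spigot upright to 0.15 rad, and the lever is back up (under 0.04 rad) (value of joint drum between -0.15 and 0.15 rad and velocity of joint drum between -0.02 and 0.02 rad/s and value of joint lever below 0.04 rad); the robot touches nothing.
It fails at once if the lever is pressed with more than 20 N (contact force between any of the fingers, the arm and lever above 20 N).
It fails at once if the robot touches the drum (contact force between any of the fingers, the arm and drum above 1 N).
It fails at once if a bystander is moved by more than 30 mm (distance of any of ink_tin, flange_collar_4, flange_collar_2, marker_1 from where it was at the start of the episode above 0.03 m).
It also fails if it takes over 61 s, if anything falls off the work surface, if the arm or the gripper's body presses on something with over 40 N, if the wrist force passes 120 N, or if a joint passes its speed limit or range.

### The arm

A 6-joint arm with a two-finger parallel gripper is mounted at the origin on the work surface; the furniture and walls round the work are solid. World frame = base frame: x ahead of the robot, y to its left, z up, the work surface at z = 0. Lengths are in m, angles in degrees, forces in N, time in s.
With the tool pointing down it reaches from about 0.35 to 0.725 m from the base axis. Payload 4.3 kg.
Tool frame: the origin (TCP) lies at the very end of the fingers, on their centre line; the grasp point (between the pads) lies 19 mm behind it; z points along the fingers, y is the line along which they close (so a half turn about z gives the same grasp; the last joint's range is limited). The gripper opens to 85 mm and grips with 20 to 120 N. Pads are 22 mm wide; open, the fingers measure 114 mm over their backs; the gripper's body (76 mm by 85 mm) begins 54 mm behind the grasp point. The pads swing forward as they close: fully open they stand 13 mm farther back than shut.
Start: joints at [65.014, 21.618, 4.641, 73.018, 0, 83.68], TCP at [0.184, 0.545, 0.231] pointing down, gripper open.
Joint ranges: [-156.06, 156.06], [-48.1, 94.91], [-58.44, 69.94], [-101.28, 121.22], [-78.64, 73.56], [-180, 180]. Speed limits (degrees/s): [147.25, 147.25, 180, 180, 180, 180].

### API

Orientations are given as [roll, pitch, yaw] about the fixed x, y, z axes, in that order (R = Rz(yaw) Ry(pitch) Rx(roll)).
In Python, from rig import r, viewer gives the robot as it stands. Calls block until the motion is done:
- r.move_to(position, orientation): joint-space move of the TCP to a pose.
- r.line_to(position, speed=0.15, attitude=None): straight line of the TCP; attitude=None keeps the orientation; speed is the mean speed in m/s.
- r.move_joints(angles): joint-space move.
- r.let_go() and r.clamp(grip_force=None): open the fingers fully, or close them until they stop; grip_force is the grip in N (None keeps the last).
- r.sleep(seconds).
- r.ik(position, orientation): joint angles nearest the present ones, or None.
- r.get_obs(): the state.
- viewer.camera(name): name is "scene" or "top" or "wrist"; returns (picture, depth): 400x640x3 uint8, blue, green, red; 400x640 float32, m along the optical axis (not along the pixel's ray), 0 where there is no reading.
- viewer.camera_info(name): a dict with "vertical_fov" (degrees; the focal length in pixels is half the picture's height over the tangent of half this angle, whatever the lens; pixels are square), "cx", "cy" (the principal point, pixels), "eye" and "attitude" of the camera in the world. Camera axes: x right, y down, z forward; pixel columns grow to the right and rows downward; lengths in m; the calibration is good to about 2 mm. A picture is of the moment at which its call begins: read the wrist's pose just before it. camera_info takes no time and is no camera call; for the wrist camera it gives the pose at the moment of the call.
A pose or a line that the arm cannot do raises r.MotionError and nothing moves.
- r.close_job(): hands the job in; it is judged then, once.
The state is a dict: "clock": time; "joints": joint angles; "dq": joint speeds; "effort": joint torques, N m; "tcp_pos": TCP position; "orientation": TCP orientation; "contact_force": force on the tool from outside, world axes, zero at the start; "wrist_torque": the same for the moment, N m; "width": finger opening in m; "finger_force": force on a finger pad.
Only numpy, scipy, OpenCV 4.12 (cv2) and the standard library are available. Lean on these libraries where they do the work, as an engineer would, in place of code of your own. Each camera call takes 0.05 s, during which the arm holds its last target. There are 200 camera calls.

## Working session

There is one attempt and no reset: what is moved stays moved. The work goes in short steps, each a Python script; the robot and the scene stay as the last script left them, time stands still between calls to the robot, and variables do not carry over. Pictures are saved under pics/ and viewed, at most 10 in all, crops included, and the job is handed in when it is done.

```bash
ls; mkdir -p pics; python3 - <<'E'
from rig import r, viewer
import cv2,numpy as np
for n in ["scene","top"]:
    p,d=viewer.camera(n); cv2.imwrite(f"pics/{n}0.png",p); np.save(f"pics/{n}_d.npy",d); print(n,viewer.camera_info(n))
o=r.get_obs(); print(o)
E
```

```text
pics
scene {'vertical_fov': 42.644565179863264, 'cx': 321.4465717736532, 'cy': 193.76481713424928, 'eye': array([0.364433  , 0.28148261, 0.99393824]), 'attitude': array([-152.11191679,   -0.26042402, -164.96619743])}
top {'vertical_fov': 43.113885271149634, 'cx': 319.1791921579202, 'cy': 190.61933432921887, 'eye': array([ 0.27275214, -0.1614654 ,  1.30866831]), 'attitude': array([-168.70377552,    0.75062023,  -88.25519539])}
{'clock': 0.1, 'joints': array([ 6.50145811e+01,  2.16589085e+01,  4.56935865e+00,  7.30166073e+01,
       -6.88979474e-04,  8.36801493e+01]), 'dq': array([ 0.03080123, -0.0929219 ,  0.12959038, -0.02493987,  0.10863009,
       -0.02449783]), 'effort': array([ 1.32312871e-03, -4.64694250e+01,  2.70582032e+01,  1.20191576e-02,
       -2.15590790e-04, -1.33129979e-05]), 'tcp_pos': array([0.18377508, 0.54422243, 0.23043405]), 'orientation': array([-1.79894412e+02, -1.10008463e-02,  1.61334422e+02]), 'contact_force': array([ 0.11515246, -0.37227541, -1.32290696]), 'wrist_torque': array([-0.02378245, -0.03209517, -0.00338492]), 'finger_force': 0.0, 'width': 0.08546475006580118}
```

View pics/scene0.png

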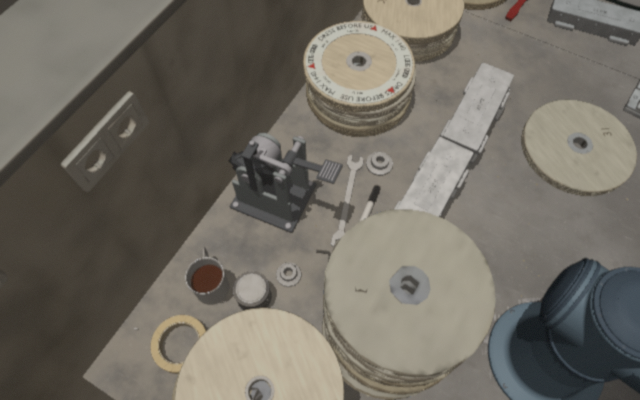

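View pics/top0.png

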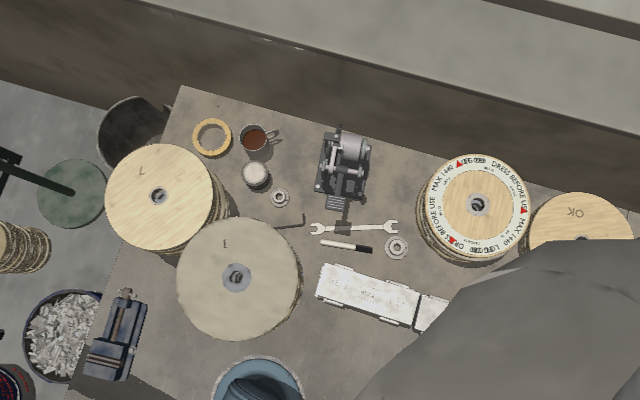

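The scene view shows the stand at about (270,175) with its thumb plate at (328,171). In the top view the stand is at (343,165) and the plate at (337,203). Tall reels stand on both sides. Next I'll localise the plate and check the obstacle heights.

```bash
cat > h.py <<'E'
import numpy as np, cv2
from scipy.spatial.transform import Rotation as R
def cam(i,shape=(400,640)):
    return 200/np.tan(np.radians(i['vertical_fov']/2)), R.from_euler('xyz',i['attitude'],degrees=True).as_matrix()
def cloud(i,d):
    f,M=cam(i); v,u=np.mgrid[:400,:640]
    return np.stack([(u-i['cx'])/f*d,(v-i['cy'])/f*d,d],-1)@M.T+i['eye']
def onplane(i,u,v,z):
    f,M=cam(i); k=M@[(u-i['cx'])/f,(v-i['cy'])/f,1]; return i['eye']+k*(z-i['eye'][2])/k[2]
E
python3 - <<'E'
from h import *
from rig import viewer
for n,pts in dict(scene=[(328,171),(358,62),(408,240),(379,163),(370,200),(440,180),(350,180)],top=[(337,203),(472,195),(240,250),(396,247),(345,245),(350,285),(353,227),(158,195)]).items():
    i=viewer.camera_info(n); d=np.load(f'pics/{n}_d.npy'); P=cloud(i,d)
    print(n); [print(p,P[p[1],p[0]].round(3)) for p in pts]
    # stand points: plate height band near plate
    c=onplane(i,*pts[0],.198); print('plate ray',c.round(4))
    m=(abs(P[...,2]-.197)<.012)&(np.hypot(P[...,0]-c[0],P[...,1]-c[1])<.035)&(d>0)
    q=P[m]; print(m.sum(),q.mean(0).round(4),cv2.minAreaRect(q[:,:2].astype('f4')*1000))
    x0,y0=pts[0]; p=cv2.imread(f'pics/{n}0.png')[y0-85:y0+45,x0-100:x0+60]
    cv2.imwrite(f'pics/{n}c.png',cv2.resize(p,None,fx=3,fy=3,interpolation=cv2.INTER_CUBIC)); 
a,b=cv2.imread('pics/scenec.png'),cv2.imread('pics/topc.png')
cv2.imwrite('pics/cc.png',np.hstack([a[:,80:480],b[:,80:480]]))
E
```

```text
scene
(328, 171) [ 0.471 -0.175  0.197]
(358, 62) [ 0.491 -0.529  0.098]
(408, 240) [ 0.312 -0.047  0.269]
(379, 163) [ 0.39  -0.324  0.022]
(370, 200) [ 0.39  -0.233  0.015]
(440, 180) [ 0.261 -0.274  0.092]
(350, 180) [ 0.444 -0.274  0.006]
plate ray [ 0.4708 -0.1741  0.198 ]
490 [ 0.473  -0.1756  0.1972] ((478.15997314453125, -177.630859375), (44.932647705078125, 53.862728118896484), 81.5133285522461)
top
(337, 203) [ 0.467 -0.181  0.198]
(472, 195) [ 0.509 -0.502  0.122]
(240, 250) [0.351 0.016 0.273]
(396, 247) [ 0.391 -0.339 -0.001]
(345, 245) [ 0.391 -0.207  0.017]
(350, 285) [ 0.29  -0.218  0.089]
(353, 227) [ 0.439 -0.227  0.004]
(158, 195) [0.479 0.231 0.17 ]
plate ray [ 0.4671 -0.1807  0.198 ]
351 [ 0.4712 -0.1779  0.1992] ((476.3680725097656, -178.63079833984375), (43.886348724365234, 51.64330291748047), 81.4978256225586)
```

View pics/cc.png

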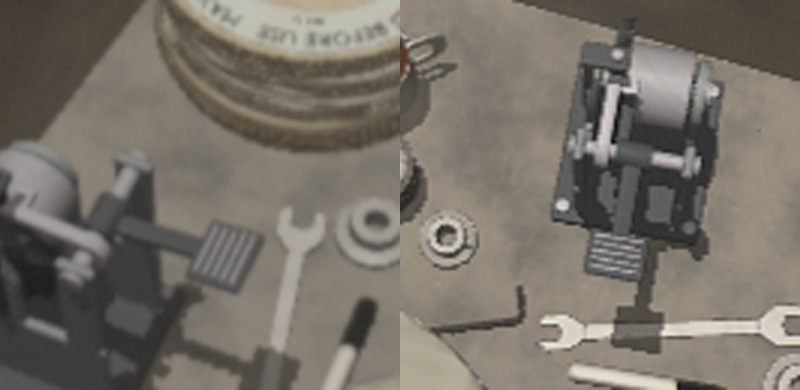

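The crops show the ribbed plate at about (335.7,203) in the top picture, with the stand yawed about -8.5°. The spigot is behind the drum, near top (338,127). I'll close the fingers, go high, move over the plate, and check what each camera can see of the drum.

```bash
cat >> h.py <<'E'
PL=np.array([.4695,-.178,.198]); YAW=-8.5
c,s=np.cos(np.radians(YAW)),np.sin(np.radians(YAW)); RS=np.array([[c,-s,0],[s,c,0],[0,0,1]])
SO=np.array([PL[0],PL[1],0])+RS@[.125,0,0]
def stand(P): return (P-SO)@RS
E
python3 - <<'E'
from h import *
from rig import r, viewer
for n in ["scene","top"]:
    S=stand(cloud(viewer.camera_info(n),np.load(f'pics/{n}_d.npy')))
    rad=np.hypot(S[...,0]-.025,S[...,2]-.14); a=np.degrees(np.arctan2(S[...,0]-.025,S[...,2]-.14))
    m=(rad<.068)&(rad>.046)&(abs(S[...,1])<.06)
    for lo in range(-80,160,15):
        k=m&(a>=lo)&(a<lo+15)
        if k.sum(): print(n,lo,k.sum(),'y',np.percentile(S[k][:,1]*1e3,[5,50,95]).round(),'r',np.percentile(rad[k]*1e3,[5,50,95]).round())
r.clamp(20)
o=r.get_obs(); p=o['tcp_pos']
r.line_to([p[0],p[1],.42],.25)
for yaw in (YAW,YAW+180):
    q=r.ik([PL[0],PL[1],.40],[180,0,yaw]); print(yaw,q)
q=min([x for x in (r.ik([PL[0],PL[1],.40],[180,0,y]) for y in (YAW,YAW+180)) if x is not None],key=lambda x:abs(x[5]))
r.move_joints(q)
o=r.get_obs(); print(o['clock'],o['tcp_pos'],o['orientation'],o['contact_force'])
for n in ["scene","top","wrist"]:
    p,d=viewer.camera(n); cv2.imwrite(f"pics/{n}1.png",p); np.save(f"pics/{n}1_d.npy",d)
E
python3 -c "
import cv2,numpy as np
a=[cv2.imread(f'pics/{n}1.png') for n in('scene','top','wrist')]
f=lambda p:cv2.resize(p[80:280,200:465],(398,300))
cv2.imwrite('pics/m1.png',np.vstack([np.hstack([f(a[0]),f(a[1])]),np.hstack([cv2.resize(a[2],(398,249)),np.zeros((249,398,3),np.uint8)])]))"
```

```text
scene -80 28 y [20. 31. 48.] r [46. 50. 66.]
scene -65 20 y [-38.  23.  47.] r [46. 48. 67.]
scene -50 12 y [23. 28. 31.] r [47. 48. 57.]
scene -35 63 y [11. 25. 46.] r [47. 65. 68.]
scene -20 101 y [11. 31. 52.] r [49. 62. 67.]
scene -5 3 y [50. 50. 51.] r [53. 63. 67.]
scene 10 9 y [23. 27. 31.] r [46. 48. 49.]
scene 25 2 y [24. 26. 28.] r [46. 47. 47.]
scene 40 10 y [21. 27. 31.] r [46. 48. 49.]
scene 55 1 y [20. 20. 20.] r [47. 47. 47.]
scene 70 7 y [23. 27. 31.] r [47. 48. 49.]
scene 85 1 y [29. 29. 29.] r [49. 49. 49.]
scene 100 1 y [29. 29. 29.] r [47. 47. 47.]
scene 115 2 y [28. 29. 31.] r [47. 49. 52.]
scene 130 20 y [41. 45. 47.] r [56. 60. 65.]
scene 145 32 y [44. 47. 48.] r [48. 57. 67.]
top -80 1 y [19. 19. 19.] r [49. 49. 49.]
top -65 25 y [ 7. 12. 20.] r [47. 62. 66.]
top -50 31 y [ 7. 11. 16.] r [47. 52. 59.]
top -35 29 y [ 8. 17. 39.] r [48. 66. 68.]
top -20 29 y [ 7. 20. 47.] r [56. 65. 68.]
top 10 12 y [19. 24. 29.] r [46. 49. 53.]
top 25 1 y [27. 27. 27.] r [47. 47. 47.]
top 40 9 y [19. 22. 28.] r [47. 48. 49.]
top 70 5 y [19. 23. 27.] r [47. 48. 49.]
top 130 1 y [-38. -38. -38.] r [57. 57. 57.]
top 145 1 y [-38. -38. -38.] r [48. 48. 48.]
-8.5 [-28.00549517  14.26029516  19.36592849  95.10563333   0.
 160.49450483]
171.5 [-28.00549517  14.26029516  19.36592849  95.10563333   0.
 -19.50549517]
4.5167 [ 0.46977175 -0.17740076  0.40006538] [1.79992221e+02 1.25145810e-02 1.71562794e+02] [0.52915474 0.60288028 0.29323026]
```

View pics/m1.png

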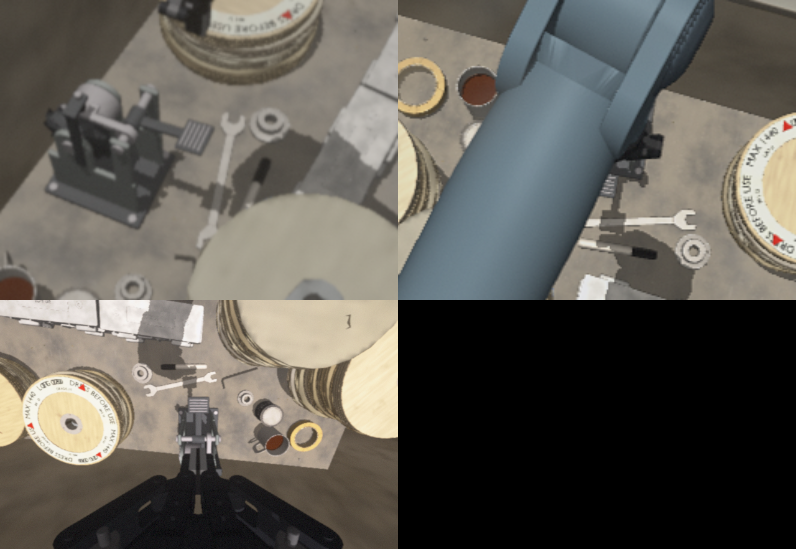

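The scene camera sees the stand unobstructed: drum at about (265,147), plate at about (330,171) full-frame. The arm blocks the top camera. Next is a zoom on the drum.

```bash
python3 - <<'E'
from h import *
from rig import viewer
p=cv2.imread('pics/scene1.png')[118:222,222:352]; cv2.imwrite('pics/z1.png',cv2.resize(p,None,fx=5.5,fy=5.5,interpolation=cv2.INTER_CUBIC))
i=viewer.camera_info('top'); S=stand(cloud(i,np.load('pics/top_d.npy')))
for u,v in [(337,123),(337,127),(337,132),(335,128)]: print(u,v,S[v,u].round(3))
# predicted pixels of spigot tip in scene, for y = -30..40
i=viewer.camera_info('scene'); f,M=cam(i)
for y in (-.03,0,.03):
  for a in (0,30,60,90,120):
    t=np.radians(a); w=SO+RS@np.array([.025+.061*np.sin(t),y,.14+.061*np.cos(t)]); k=(w-i['eye'])@M
    print(y,a,(k[:2]/k[2]*f+[i['cx'],i['cy']]).round())
E
```

```text
337 123 [ 0.164  0.041 -0.117]
337 127 [0.058 0.028 0.167]
337 132 [0.04  0.026 0.184]
335 128 [0.108 0.039 0.004]
-0.03 0 [262. 128.]
-0.03 30 [248. 125.]
-0.03 60 [239. 128.]
-0.03 90 [238. 136.]
-0.03 120 [243. 146.]
0 0 [255. 141.]
0 30 [241. 137.]
0 60 [232. 140.]
0 90 [231. 147.]
0 120 [237. 157.]
0.03 0 [247. 153.]
0.03 30 [233. 150.]
0.03 60 [225. 152.]
0.03 90 [223. 159.]
0.03 120 [229. 169.]
```

View pics/z1.png

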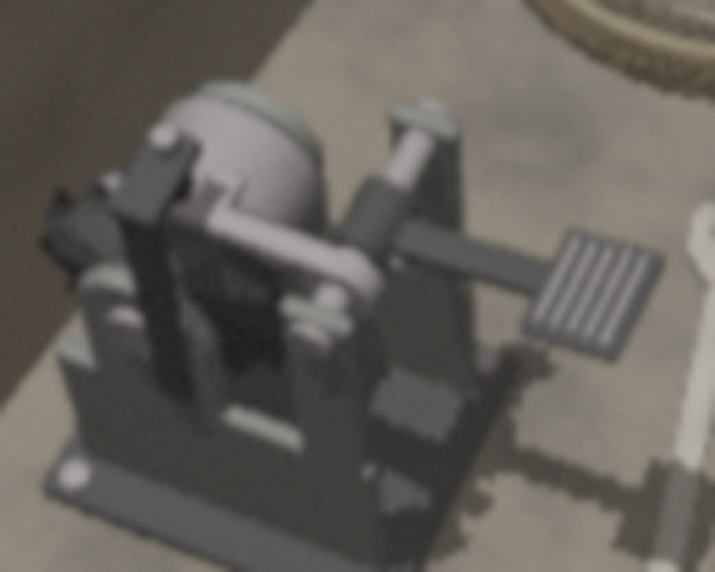

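The spigot isn't visible yet: the predicted 90° spot at about (233,143) shows only background, so it sits more than 90° over. I'll track it by depth, using points at 53–68 mm radius, while pressing with force feedback.

```bash
cat > press.py <<'E'
from h import *
from rig import r, viewer
I=viewer.camera_info('scene')
def pts(d):
    S=stand(cloud(I,d)); x,z=S[...,0]-.025,S[...,2]-.14
    rad,a=np.hypot(x,z),np.arctan2(x,z)
    return (rad>.053)&(rad<.068)&(abs(S[...,1])<.035)&(a>0)&(a<1.9)&(d>0),a,S
BG=cv2.dilate(pts(np.load('pics/scene1_d.npy'))[0].astype('u1'),np.ones((3,3)))>0
def angle(save=None):
    t=r.get_obs()['clock']; p,d=viewer.camera('scene'); m,a,S=pts(d); m&=~BG
    if save: cv2.imwrite(save,p)
    return t,(np.median(a[m]) if m.sum()>=6 else None),int(m.sum()),(np.median(S[m][:,1]) if m.any() else 0)
def F(): return r.get_obs()['contact_force'][2]
def hold(tmax_blind, target=.28):
    r.line_to([PL[0],PL[1],.215],.12); r.sleep(.3)
    b=np.mean([(r.sleep(.03),F())[1] for _ in range(6)]); z=.206; log=[]
    r.line_to([PL[0],PL[1],z],.05)
    while True:
        f=F()-b; log.append((round(z,4),round(f,1)))
        if f>=10.8 or z<.162: break
        z-=.001 if f<7.5 else .0005
        r.line_to([PL[0],PL[1],z],.02)
    t0=r.get_obs()['clock']; print('bias',b,log,'hold at',t0)
    T,A,why=[],[],''; seen=t0; fs=[]
    while True:
        t,a,n,y=angle(); f=F()-b; fs.append(round(f,1))
        if a is not None: T.append(t);A.append(a);seen=t; print(round(t,2),round(a,3),n,round(y,3))
        if len(T)>=5 and T[-1]-T[0]>.8:
            k=[i for i in range(len(T)) if T[i]>T[-1]-2.5]
            c=np.polyfit(np.array(T)[k],np.array(A)[k],1)
            if A[-1]<target or np.polyval(c,t)<target: why=f'target, rate {c[0]:.3f}'; break
        if t-seen>(tmax_blind if not T else 1.5): why='blind'; break
        if f>15.5: z+=.0005; r.line_to([PL[0],PL[1],z],.02)
        elif f<9.5 and z>.162: z-=.0003; r.line_to([PL[0],PL[1],z],.02)
        else: r.sleep(.1)
    r.line_to([PL[0],PL[1],z+.07],.3)
    print(why,'released',t,'forces',min(fs),max(fs))
    r.sleep(1.5); print('after',angle('pics/after.png'),'clock',r.get_obs()['clock'])
E
python3 -c "
from press import *
print(angle()); hold(6.)"
```

```text
(4.6667, None, 0, 0)
bias -0.12541054904847207 [(0.206, np.float64(1.0)), (0.205, np.float64(-0.6)), (0.204, np.float64(-0.1)), (0.203, np.float64(-0.1)), (0.202, np.float64(-0.5)), (0.201, np.float64(0.1)), (0.2, np.float64(-0.5)), (0.199, np.float64(1.6)), (0.198, np.float64(0.9)), (0.197, np.float64(0.8)), (0.196, np.float64(1.5)), (0.195, np.float64(1.9)), (0.194, np.float64(2.4)), (0.193, np.float64(6.6)), (0.192, np.float64(7.2)), (0.191, np.float64(6.5)), (0.19, np.float64(7.7)), (0.1895, np.float64(7.3)), (0.1885, np.float64(6.9)), (0.1875, np.float64(7.2)), (0.1865, np.float64(5.2)), (0.1855, np.float64(5.6)), (0.1845, np.float64(8.5)), (0.184, np.float64(9.1)), (0.1835, np.float64(11.8))] hold at 13.2417
13.24 1.724 13 -0.009
13.39 1.702 18 -0.008
13.54 1.67 18 -0.007
13.69 1.651 21 -0.008
13.84 1.618 21 -0.007
13.99 1.585 23 -0.005
14.14 1.558 23 -0.007
14.29 1.527 22 -0.007
14.44 1.5 23 -0.007
14.59 1.45 26 -0.008
14.74 1.425 24 -0.007
14.89 1.401 26 -0.008
15.04 1.359 28 -0.006
15.19 1.345 26 -0.007
15.34 1.304 28 -0.008
15.49 1.27 28 -0.007
15.64 1.243 29 -0.008
15.79 1
[... 162 characters left out ...]
8
16.99 0.97 37 -0.008
17.14 0.94 39 -0.008
17.29 0.912 39 -0.008
17.44 0.872 40 -0.008
17.59 0.844 39 -0.007
17.74 0.817 45 -0.009
17.89 0.798 41 -0.008
18.04 0.76 45 -0.007
18.19 0.737 45 -0.008
18.34 0.707 50 -0.008
18.49 0.674 49 -0.008
18.64 0.644 50 -0.008
18.79 0.615 47 -0.008
18.94 0.591 51 -0.009
19.09 0.556 53 -0.008
19.24 0.536 51 -0.008
19.39 0.499 55 -0.008
19.54 0.492 56 -0.009
19.69 0.441 54 -0.008
19.84 0.423 59 -0.009
19.99 0.387 58 -0.008
20.14 0.359 55 -0.009
20.29 0.333 60 -0.008
20.44 0.311 61 -0.008
20.59 0.267 60 -0.009
target, rate -0.191 released 20.5917 forces 9.6 12.1
after (22.525, np.float64(0.05445289816864419), 21, np.float64(-0.00954865994606058)) clock 22.575
```

```bash
python3 - <<'E'
from h import *
from rig import r,viewer
i=viewer.camera_info('scene'); X=[]
for k in range(2):
    p,d=viewer.camera('scene'); S=stand(cloud(i,d)); x,z=S[...,0]-.025,S[...,2]-.14
    m=(np.hypot(x,z)>.05)&(np.hypot(x,z)<.064)&(abs(S[...,1]+.008)<.012)&(abs(np.arctan2(x,z))<.6); q=stand(cloud(viewer.camera_info('scene'),d))[330*0+171,328]
    print(r.get_obs()['clock'],m.sum(),np.median(np.arctan2(x,z)[m]),'plate',q.round(4),r.get_obs()['contact_force'].round(2)); r.sleep(1)
cv2.imwrite('pics/z2.png',cv2.resize(p[118:222,222:352],None,fx=5.5,fy=5.5,interpolation=cv2.INTER_CUBIC))
E
```

```text
22.625 73 -0.05022339672298999 plate [-0.1251  0.0061  0.2017] [0.27 0.18 0.25]
23.675 74 -0.050062439529045516 plate [-0.1241  0.0038  0.1975] [-0.29  0.34  0.63]
```

View pics/z2.png

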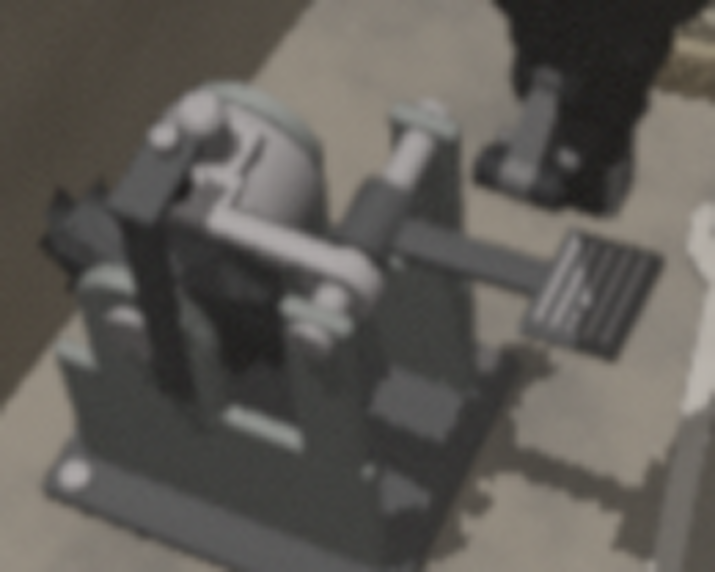

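The spigot tip is at crop (198,113), which is full-frame (258,138.5). That matches the predicted upright pixel of about (257,138). The drum is at rest, the plate is back up at about 198 mm, and the gripper is clear.

```bash
python3 -c "
from rig import r
print(r.close_job())"
```

```text
the job is handed in; nothing more can be done
None
```

The job is handed in: the pawl caught the drum with its spigot upright (measured about -0.05 rad, at rest), the lever is back up, no force reading while holding the lever exceeded about 12 N, and the gripper is clear of everything.

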